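# Close the side guide of a label-roll holder onto the roll

## Robot

A 6-joint arm with a two-finger parallel gripper is mounted at the origin on a cart in front of the work surface, level with it; the furniture and walls round the work are solid. World frame = base frame: x ahead of the robot, y to its left, z up, the work surface at z = 0. Lengths are in m, angles in rad, forces in N, time in s.
With the tool pointing down it reaches from about 0.275 to 0.725 m from the base axis. Payload 15.9 kg.
Tool frame: the origin (TCP) lies at the very end of the fingers, on their centre line; the grasp point (between the pads) lies 19 mm behind it (arm.grip_point_offset is the distance from the TCP to the grasp point, in m); z points along the fingers, y is the line along which they close (so a half turn about z gives the same grasp; the last joint's range is limited). The gripper opens to 85 mm and grips with 20 to 120 N. Pads are 22 mm wide; open, the fingers measure 114 mm over their backs; the gripper's body (76 mm by 85 mm) begins 54 mm behind the grasp point. The pads swing forward as they close: fully open they stand 13 mm farther back than shut.
Start: joints at [1.267, 0.213, -0.034, 1.323, 0, 1.571], TCP at [0.15, 0.477, 0.231] pointing down, gripper open.
Joint ranges: [-2.98, 2.98], [-0.74, 1.72], [-1.14, 1.35], [-2.1, 2.04], [-1.57, 1.44], [-3.14, 3.14]. Speed limits (rad/s): [1.89, 1.89, 2.39, 2.57, 3.14, 3.14].

## Interface

Orientations are given as a unit quaternion [w, x, y, z].
In Python, from rig import readout, eyes, order, arm gives the robot as it stands. The module is installed in compiled form; this text tells all that it offers.
- The arm moves only by the tool apply_moves, never from a script. Its argument "commands" is a list that holds one entry, the list of rows, each a list of 7 numbers: the finger opening in mm, from 0 to 85.4, then the shift along the tool's x, y, z in mm, then the turn, a rotation vector about the tool's x, y, z in degrees. A call has exactly 5 rows; each row shifts and turns the commanded pose from where the row before left it, along the tool's axes as they then stand; what a row does not reach is not made up. A row lasts 1/10 s, in which the tool goes at most 50 mm and 8.59 degrees, less where a joint would pass 70% of its speed; a pose out of reach is approached as far as the arm can. A call with a gripper value outside its range is refused whole. The fingers move at their own pace and stop on an object; the grip force is fixed at half the most. Time passes only in rows, so rows that do not move let the fingers close, or fill a call up. It gives the time, the measured TCP pose, the force and the opening at its end, in the units of the state.
- readout.get_obs(): the state, without advancing time (a new reading comes with each control period).
- eyes.snapshot(name): name is "side" or "top" or "wrist"; returns the picture (420x560x3 uint8, blue, green, red); there is no depth.
- eyes.get_calibration(name): a dict with "fx", "fy", "cx", "cy" (pixels), "dist" ([k1, k2, p1, p2, k3] as OpenCV has them; the pictures are not rectified), "pose" (4x4, takes a point from camera to world coordinates). Camera axes: x right, y down, z forward; pixel columns grow to the right and rows downward; lengths in m; the calibration is good to about 2 mm. A picture is of the moment at which its call begins: read the wrist's pose just before it. get_calibration takes no time and is no camera call; for the wrist camera it gives the pose at the moment of the call.
- order.sign_off(): hands the job in, once; it reports no verdict.
The state is a dict: "t": time; "q": joint angles; "qd": joint speeds; "tau": joint torques, N m; "tool_pos": TCP position; "tcp_rot": TCP orientation; "contact_force": force on the tool from outside, world axes, zero at the start; "moment": the same for the moment, N m; "width": finger opening in m.
Only numpy, scipy, OpenCV 4.12 (cv2) and the standard library are available. Lean on these libraries where they do the work, as an engineer would, in place of code of your own. Each camera call takes 0.05 s, during which the arm holds its last target. There are 200 camera calls.

## Task

The label roll lies loose in its holder. With the fingertips press down the green release pad in the middle of the sliding side guide to free its brake, keep it pressed, and push the guide along its rail until its lug meets the red stop; then let the pad come up so that the brake holds the guide there. Do not force the guide along with the pad up, do not touch or lift the roll yourself (the guide may push it along), and leave the things around alone.

Things in the scene. Friction and masses are not known exactly. Their poses are not given: they have to be found in the camera images.
- roll_holder: drop-in label-roll holder fixed to the bench: blue base plate 128 mm (x) by 337 mm (y, -209 to +128), aluminium rail along the middle, two steel cradle bars, grey fixed side plate (inner face at y = +110 mm, top 88 mm up), scale bar with the red stop along the -x edge. Origin on the bench, in line with the rail; y runs along the rail towards the fixed plate, z up
- side_guide (a joint): travel of the sliding side guide along the holder's +y, in m, from 0 (rear) to 0.105; grows towards the roll and the red stop. Starts between 0 and 0.05; meets the stop between 0.09 and 0.102. With the pad up a brake holds it against about 13 N; with the pad down it slides with about 1 to 4 N (roll included) and stays where it is left
- release_pad (a joint): how far the green release pad is pressed straight down, in m: 0 up, 0.005 fully down. A spring of about 8 N (just starting) to 10.5 N (fully down) pushes it up; the brake lets go gradually and is free from about 0.002 on
- pad_top (a point): middle of the top of the green release pad (38 mm along x, 50 mm along y), 31 mm above the bench when up; moves with guide and pad. Axes as the holder's (y to the stop). The black cheeks beside it are 4 mm lower; 27 mm ahead (+y) a black shoulder rises 10 mm above the pad, which a fingertip on the pad can push; 89 mm ahead is the guide's grey upright plate, round top 86 mm above the bench
- guide_face (a point): middle of the front face of the guide's lug (15 mm wide, 22 mm high, at the -x end of the guide's plate), the face that meets the stop; moves with the guide. Axes as the holder's
- stop_face (a point): middle of the face of the red stop (a 16 x 18 x 16 mm block with a black thumbscrew, rigidly clamped on the scale bar) that meets the guide's lug. Axes as the holder's: the guide comes to it along +y
- roll_center (a point): centre of the white label roll, 96 mm across and 52 mm wide, 0.24 kg, standing on edge on the cradle bars with its axis along the holder's y, loose; its centre is 64 mm and its top 112 mm above the bench. Its own z lies along its axis
- spare_roll: a smaller spare label roll lying flat, 80 mm across, 27 mm high, origin under its middle; to be left alone
- sample_tube: white sample tube with a teal screw cap standing upright, 30 mm across, 94 mm high, origin under its middle; to be left alone
- specimen_pot: white specimen pot with screw lid, 48 mm across, 83 mm high, origin under its middle; to be left alone
- label_roll: the same roll as a body; origin at the middle of its flat side nearer the fixed plate
Things that resemble listed ones, but are neither listed nor needed, are in the scene too. Leave any purple look-alike of the label_roll alone.

How it is judged:
By the outcome, as a careful person would: the job done as asked, in the order asked, and still so for the second after the job is handed in, with the robot touching nothing.
It also fails if it takes over 34 s, if anything falls off the work surface, if the arm or the gripper's body presses on something with over 40 N, if the wrist force passes 120 N, or if a joint passes its speed limit or range.

## Working session

There is one attempt and no reset: what is moved stays moved. The work goes in short steps, Python scripts to look and compute and a tool call to move; the robot and the scene stay as the last step left them, time stands still between calls to the robot, and variables do not carry over. Pictures are saved under pics/ and viewed, on a budget of 10 in all, crops included, one or two more only if the job needs it, and the job is handed in when it is done.

Besides the shell and the picture viewer there is one more tool, called after "Request:" as name([rows], argument=value, ...), one row to a line, values as JSON. apply_moves: Moves the arm, as the interface text tells. Its arguments: {"type":"object","properties":{"commands":{"type":"array","items":{"type":"array","items":{"type":"array","items":{"type":"number"}}}}},"required":["commands"]}

```bash
mkdir -p pics
python3 - <<'E'
from rig import readout, eyes
import cv2,numpy as np
o=readout.get_obs();print({k:np.round(v,3) for k,v in o.items()})
for n in("top","side"):
    cv2.imwrite(f"pics/{n}0.png",eyes.snapshot(n))
    c=eyes.get_calibration(n);print(n,c)
E
```

```text
{'t': np.float64(0.0), 'q': array([ 1.267,  0.213, -0.035,  1.324, -0.   ,  1.571]), 'qd': array([ 0.002, -0.001,  0.   ,  0.001,  0.002, -0.   ]), 'tau': array([-0.0000e+00, -6.8615e+01,  4.8712e+01,  1.7000e-02, -0.0000e+00,
        0.0000e+00]), 'tool_pos': array([0.149, 0.477, 0.231]), 'tcp_rot': array([-0.   ,  0.151,  0.988, -0.001]), 'contact_force': array([ 0.33 , -0.219,  0.492]), 'moment': array([0.02 , 0.006, 0.017]), 'width': np.float64(0.086)}
top {'fx': 460.03465231703194, 'fy': 460.03465231703194, 'cx': 283.8519859266712, 'cy': 208.4530622172095, 'dist': array([0.0546376, 0.       , 0.       , 0.       , 0.       ]), 'pose': array([[ 0.02853286, -0.99145958,  0.12725475,  0.45122592],
       [-0.99947042, -0.02630475,  0.01915562,  0.1147982 ],
       [-0.01564462, -0.12773393, -0.99168508,  0.93934606],
       [ 0.        ,  0.        ,  0.        ,  1.        ]])}
side {'fx': 401.7184252919541, 'fy': 401.7184252919541, 'cx': 278.28212307185004, 'cy': 206.11135359991638, 'dist': array([0.01948192, 0.        , 0.        , 0.        , 0.        ]), 'pose': array([[-0.95442813, -0.16628825,  0.24782085,  0.33210822],
       [-0.29760476,  0.59242222, -0.74864365,  0.77075005],
       [-0.02232394, -0.78827922, -0.6149126 ,  0.61242471],
       [ 0.        ,  0.        ,  0.        ,  1.        ]])}
```

View pics/top0.png

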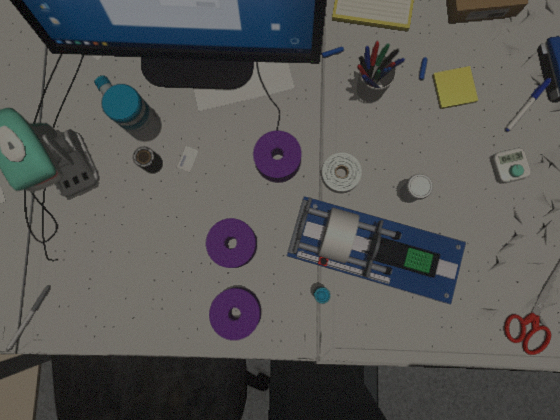

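View pics/side0.png

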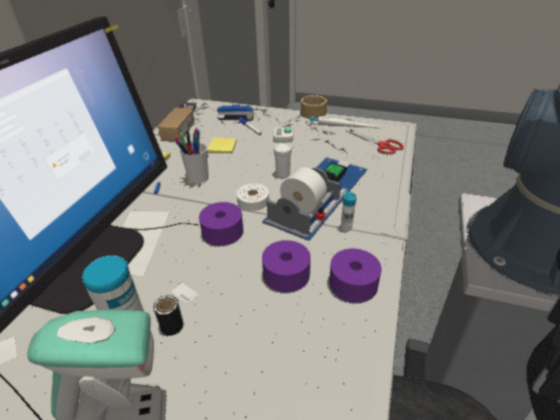

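The top view shows the holder at about (375,250), with the green pad at (419,260) and the red stop at (323,261). The roll lies between them, and the guide's upright is near (375,248). The side view agrees. Next I'll measure these with colour masks.

```bash
cat > h.py <<'E'
from rig import readout, eyes
import cv2,numpy as np
from scipy.spatial.transform import Rotation as R
def ray(c,uv,z):
    K=np.array([[c["fx"],0,c["cx"]],[0,c["fy"],c["cy"]],[0,0,1]])
    p=cv2.undistortPoints(np.array(uv,float).reshape(-1,1,2),K,c["dist"])[:,0]
    d=np.c_[p,np.ones(len(p))]@c["pose"][:3,:3].T; o=c["pose"][:3,3]
    return o+d*((z-o[2])/d[:,2])[:,None]
def mask(im,lo,hi): return cv2.inRange(cv2.cvtColor(im,cv2.COLOR_BGR2HSV),np.array(lo),np.array(hi))
def big(m,box=None):
    if box: q=np.zeros_like(m);x0,y0,x1,y1=box;q[y0:y1,x0:x1]=m[y0:y1,x0:x1];m=q
    return max(cv2.findContours(m,cv2.RETR_EXTERNAL,cv2.CHAIN_APPROX_NONE)[0],key=cv2.contourArea)
def cen(c): m=cv2.moments(c);return m["m10"]/m["m00"],m["m01"]/m["m00"]
def tool():
    o=readout.get_obs();w=o["tcp_rot"];return o,R.from_quat(np.r_[w[1:],w[0]]).as_matrix()
E
python3 - <<'E'
from h import *
im=cv2.imread("pics/top0.png");c=eyes.get_calibration("top");b=(280,190,475,310)
g=big(mask(im,(45,100,60),(80,255,255)),b)
r=big(mask(im,(0,150,60),(8,255,255))|mask(im,(172,150,60),(180,255,255)),b)
bl=mask(im,(100,120,40),(125,255,255));q=np.zeros_like(bl);q[190:310,280:475]=bl[190:310,280:475]
cs=[k for k in cv2.findContours(q,cv2.RETR_EXTERNAL,cv2.CHAIN_APPROX_NONE)[0] if cv2.contourArea(k)>30]
pts=ray(c,np.vstack(cs)[:,0],0.006)[:,:2]
rect=cv2.minAreaRect((pts*1000).astype(np.float32));print("blue",rect,cv2.boxPoints(rect))
G=ray(c,[cen(g)],.031)[0];print("green",cen(g),cv2.contourArea(g),G, cv2.minAreaRect((ray(c,g[:,0],.031)[:,:2]*1000).astype(np.float32)))
print("red",cen(r),cv2.contourArea(r),ray(c,[cen(r)],.03)[0])
print(tool()[1].round(3))
big_=cv2.resize(im[190:310,280:475],None,fx=4,fy=4,interpolation=cv2.INTER_CUBIC);cv2.imwrite("pics/crop0.png",big_)
E
```

```text
blue ((492.3919677734375, -61.85450744628906), (315.7552795410156, 124.77662658691406), 75.28326416015625) [[ 391.94308 -198.70358]
 [ 512.6262  -230.40192]
 [ 592.8408    74.99457]
 [ 472.1577   106.6929 ]]
green (418.19240886884626, 259.86208192408867) 443.5 [ 0.47399667 -0.13161117  0.031     ] ((474.0132751464844, -131.4825439453125), (48.331111907958984, 36.969573974609375), 75.34454345703125)
red (319.4102564102564, 261.35897435897436) 6.5 [0.46526467 0.05970914 0.03      ]
[[-0.954  0.299 -0.   ]
 [ 0.299  0.954 -0.001]
 [-0.    -0.001 -1.   ]]
```

View pics/crop0.png

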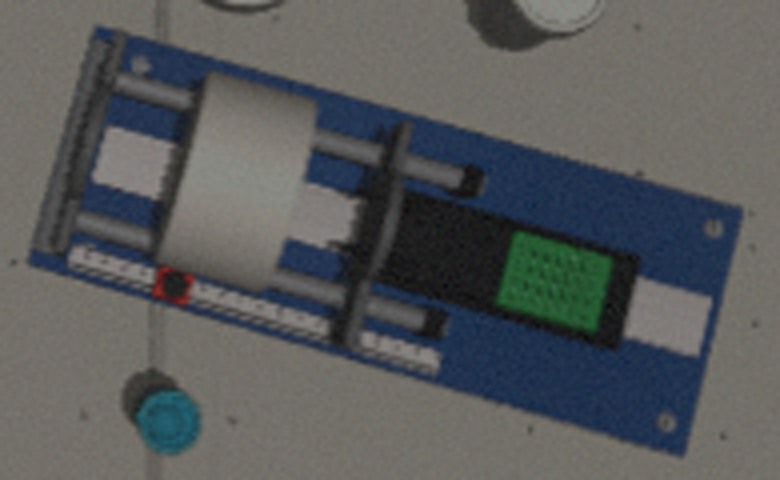

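The crop shows the stop at full-image pixel (323,261) and the guide plate's -x end at about (366,272). The pad is well clear of its neighbours. The closing line is already within 3° of the rail, so I'll move above the pad with the fingers shut.

Request:
apply_moves([
  [[0,-25,-24,0,0,0,0],[0,-25,-24,0,0,0,0],[0,-25,-24,0,0,0,0],[0,-25,-24,0,0,0,0],[0,-25,-24,0,0,0,0]],
])

```text
t: 0.6
tool_pos: [0.2332, 0.3238, 0.2311]
tcp_rot: [-0.0, 0.151, 0.989, -0.0]
contact_force: [0.7, -0.5, 0.4]
width: 0.0122
```

Request:
apply_moves([
  [[0,-25,-24,0,0,0,0],[0,-25,-24,0,0,0,0],[0,-25,-24,0,0,0,0],[0,-25,-24,0,0,0,0],[0,-25,-24,0,0,0,0]],
])

```text
t: 1.1
tool_pos: [0.3166, 0.1719, 0.2312]
tcp_rot: [-0.0, 0.151, 0.988, -0.0]
contact_force: [-0.0, 0.0, 0.8]
width: 0.0003
```

Request:
apply_moves([
  [[0,-25,-24,0,0,0,0],[0,-25,-24,0,0,0,0],[0,-25,-24,0,0,0,0],[0,-25,-24,0,0,0,0],[0,-25,-24,0,0,0,0]],
])

```text
t: 1.6
tool_pos: [0.4, 0.0199, 0.2312]
tcp_rot: [-0.0, 0.151, 0.988, 0.0]
contact_force: [0.7, 0.4, -0.6]
width: 0.0001
```

Request:
apply_moves([
  [[0,-25,-24,0,0,0,0],[0,-25,-24,0,0,0,0],[0,-25,-24,0,0,0,0],[0,-21,-24,0,0,0,-2.7],[0,-21,-24,0,0,0,0]],
])

```text
t: 2.1
tool_pos: [0.477, -0.1289, 0.231]
tcp_rot: [-0.0, 0.127, 0.992, 0.0]
contact_force: [1.1, 0.2, 0.2]
width: -0.0001
```

```bash
cat > look.py <<'E'
from h import *
import sys
o,T=tool();c=eyes.get_calibration("wrist");im=eyes.snapshot("wrist");cv2.imwrite(f"pics/w{sys.argv[1]}.png",im)
print(o["t"],o["tool_pos"].round(4),T.round(3).tolist(),o["contact_force"].round(2),o["width"])
try:
    g=big(mask(im,(45,100,40),(80,255,255)));G=ray(c,[cen(g)],.031)[0];rc=cv2.minAreaRect((ray(c,g[:,0],.031)[:,:2]*1000).astype(np.float32))
    print("green",cen(g),G.round(4),rc)
    t=np.r_[rc[0],31]/1000+np.r_[.254,.967,0]*.005
    print("to go (tool mm)",(T.T@(t-o["tool_pos"])*1000).round(1))
except ValueError: print("no green")
E
python3 look.py 1
```

```text
2.1 [ 0.477  -0.1289  0.231 ] [[-0.968, 0.253, -0.001], [0.253, 0.968, 0.0], [0.001, 0.0, -1.0]] [1.15 0.23 0.17] -0.00010433055213852864
green (272.9818647085002, 178.51958166444146) [ 0.474  -0.1327  0.031 ] ((474.438232421875, -132.42901611328125), (51.431365966796875, 40.04509735107422), 75.3189926147461)
to go (tool mm) [  1.4   0.9 200. ]
```

View pics/w1.png

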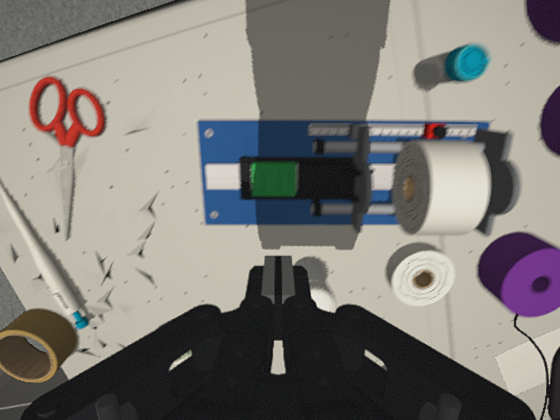

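The wrist view shows the pad centred at (273,178) and the stop's near face at about (425,131). The guide plate's front is near (368,131), so the travel left is about 60 mm. Going down now.

Request:
apply_moves([
  [[0,1,1,40,0,0,0],[0,0,0,45,0,0,0],[0,0,0,45,0,0,0],[0,0,0,40,0,0,0],[0,0,0,20,0,0,0]],
])

```text
t: 2.65
tool_pos: [0.4739, -0.1256, 0.0379]
tcp_rot: [-0.002, 0.128, 0.992, 0.0]
contact_force: [-0.3, 0.2, 0.9]
width: 0.0001
```

Request:
apply_moves([
  [[0,0,0,4,0,0,0],[0,0,0,3,0,0,0],[0,0,0,2,0,0,0],[0,0,0,1,0,0,0],[0,0,0,0,0,0,0]],
])

```text
t: 3.15
tool_pos: [0.4766, -0.1264, 0.032]
tcp_rot: [0.001, 0.128, 0.992, -0.0]
contact_force: [0.1, 1.3, -0.3]
width: -0.0001
```

Request:
apply_moves([
  [[0,0,0,2,0,0,0],[0,0,0,1,0,0,0],[0,0,0,1,0,0,0],[0,0,0,0.5,0,0,0],[0,0,0,0,0,0,0]],
])

```text
t: 3.65
tool_pos: [0.4767, -0.1264, 0.0274]
tcp_rot: [0.001, 0.128, 0.992, -0.0]
contact_force: [0.6, 1.3, 8.1]
width: 0.0002
```

Request:
apply_moves([
  [[0,0,0,0.5,0,0,0],[0,0,0,0.5,0,0,0],[0,0,0,0.5,0,0,0],[0,0,0,0,0,0,0],[0,0,0,0,0,0,0]],
])

```text
t: 4.15
tool_pos: [0.4767, -0.1264, 0.0259]
tcp_rot: [0.001, 0.128, 0.992, -0.0]
contact_force: [-1.4, 0.8, 9.2]
width: 0.0002
```

The pad takes 9.2 N and is about 5 mm down. Now I push along the rail.

Request:
apply_moves([
  [[0,0,3,0,0,0,0],[0,0,5,0,0,0,0],[0,0,6,0,0,0,0],[0,0,6,0,0,0,0],[0,0,5,0,0,0,0]],
])

```text
t: 4.65
tool_pos: [0.4831, -0.1021, 0.026]
tcp_rot: [0.001, 0.128, 0.992, -0.0]
contact_force: [-1.2, -1.4, 8.7]
width: -0.0002
```

```bash
python3 look.py 2
python3 - <<'E'
import cv2;im=cv2.imread("pics/w2.png");print(im.shape)
E
```

```text
4.65 [ 0.4831 -0.1021  0.026 ] [[-0.967, 0.254, 0.001], [0.254, 0.967, -0.001], [-0.001, -0.0, -1.0]] [-1.2  -1.36  8.67] -0.0001762826179589473
green (260.45452978191537, 257.0563744504784) [ 0.4714 -0.1071  0.031 ] ((477.66455078125, -105.61311340332031), (48.264774322509766, 37.026344299316406), 75.40831756591797)
to go (tool mm) [ 4.3  0.2 -5. ]
(420, 560, 3)
```

View pics/w2.png

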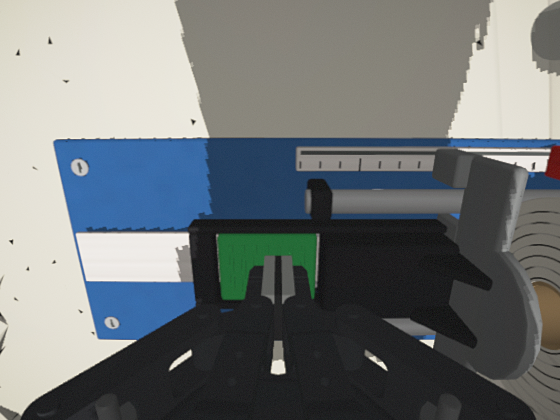

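The guide moves with the fingertips: the pad has gone about 26 mm. The lug's front is at about (470,165) and the stop's edge at (545,160), so roughly 35 mm is left.

Request:
apply_moves([
  [[0,0,4,0,0,0,0],[0,0,5,0,0,0,0],[0,0,5,0,0,0,0],[0,0,5,0,0,0,0],[0,0,4,0,0,0,0]],
])

```text
t: 5.2
tool_pos: [0.4889, -0.08, 0.026]
tcp_rot: [0.001, 0.128, 0.992, -0.0]
contact_force: [-1.8, -2.0, 9.1]
width: -0.0001
```

```bash
python3 look.py 3
```

```text
5.2 [ 0.4889 -0.08    0.026 ] [[-0.967, 0.254, 0.001], [0.254, 0.967, -0.001], [-0.001, -0.0, -1.0]] [-1.8  -1.99  9.14] -9.829057353549688e-05
green (260.3758837730643, 257.0766080358682) [ 0.4772 -0.085   0.031 ] ((483.44134521484375, -83.48680877685547), (48.298583984375, 37.02362060546875), 75.41569519042969)
to go (tool mm) [ 4.4  0.2 -5. ]
```

View pics/w3.png

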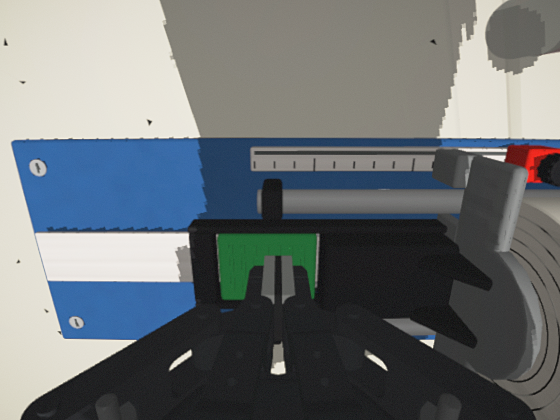

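The lug's front at (470,165) and the stop's edge at (506,163) leave about 15–18 mm. I'll approach more gently.

Request:
apply_moves([
  [[0,0,2,0,0,0,0],[0,0,2.5,0,0,0,0],[0,0,2.5,0,0,0,0],[0,0,2,0,0,0,0],[0,0,1,0,0,0,0]],
])

```text
t: 5.75
tool_pos: [0.4913, -0.0704, 0.0259]
tcp_rot: [0.001, 0.128, 0.992, -0.0]
contact_force: [-1.4, -0.7, 8.9]
width: 0.0002
```

Request:
apply_moves([
  [[0,0,0.7,0,0,0,0],[0,0,0.7,0,0,0,0],[0,0,0.6,0,0,0,0],[0,0,0,0,0,0,0],[0,0,0,0,0,0,0]],
])

```text
t: 6.25
tool_pos: [0.4918, -0.0685, 0.0259]
tcp_rot: [0.001, 0.128, 0.992, -0.0]
contact_force: [-1.0, -1.5, 8.7]
width: -0.0001
```

```bash
python3 look.py 4; python3 -c "
import cv2;im=cv2.imread('pics/w4.png');cv2.imwrite('pics/w4c.png',cv2.resize(im[120:320,360:560],None,fx=3,fy=3,interpolation=cv2.INTER_CUBIC))"
```

```text
6.25 [ 0.4918 -0.0685  0.0259] [[-0.967, 0.254, 0.001], [0.254, 0.967, -0.001], [-0.001, -0.0, -1.0]] [-1.03 -1.52  8.68] -0.0001425163064083324
green (260.4933833354886, 257.0698305961464) [ 0.4802 -0.0735  0.031 ] ((486.49957275390625, -71.78987121582031), (48.5216064453125, 37.02047348022461), 75.40584564208984)
to go (tool mm) [ 4.3  0.4 -5.1]
```

View pics/w4c.png

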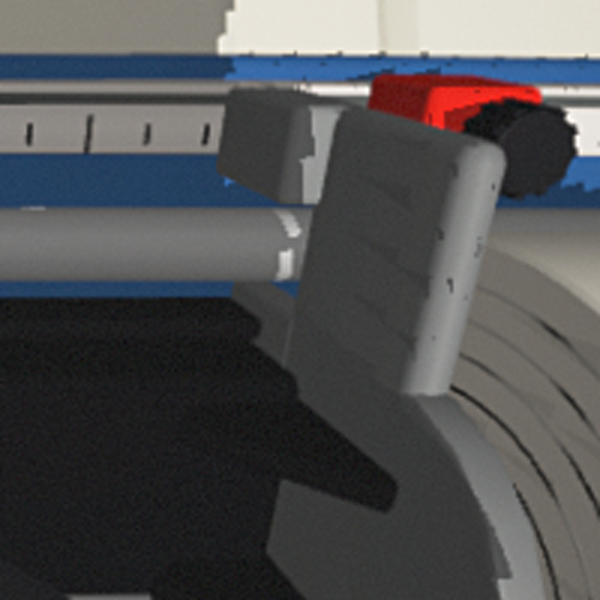

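About 4 mm of gap remains between the lug (crop x≈345) and the stop (x≈370), and nothing has slipped. I'll go on in small steps and watch the push force.

Request:
apply_moves([
  [[0,0,0.7,0,0,0,0],[0,0,0.7,0,0,0,0],[0,0,0.6,0,0,0,0],[0,0,0.5,0,0,0,0],[0,0,0,0,0,0,0]],
])

```text
t: 6.8
tool_pos: [0.4925, -0.0661, 0.0259]
tcp_rot: [0.001, 0.128, 0.992, -0.0]
contact_force: [-1.4, -1.7, 8.5]
width: -0.0003
```

Request:
apply_moves([
  [[0,0,0.5,0,0,0,0],[0,0,0.5,0,0,0,0],[0,0,0.5,0,0,0,0],[0,0,0,0,0,0,0],[0,0,0,0,0,0,0]],
])

```text
t: 7.3
tool_pos: [0.4929, -0.0646, 0.0259]
tcp_rot: [0.001, 0.128, 0.992, -0.0]
contact_force: [-1.2, -1.5, 8.8]
width: 0.0001
```

```bash
python3 look.py 5
```

```text
7.3 [ 0.4929 -0.0646  0.0259] [[-0.967, 0.254, 0.001], [0.254, 0.967, -0.001], [-0.001, -0.0, -1.0]] [-1.18 -1.54  8.79] 7.627924808514115e-05
green (260.4494720965309, 257.0552036199095) [ 0.4812 -0.0696  0.031 ] ((487.4509582519531, -68.1439437866211), (48.25774383544922, 37.020023345947266), 75.40611267089844)
to go (tool mm) [ 4.3  0.2 -5.1]
```

Request:
apply_moves([
  [[0,0,0.5,0,0,0,0],[0,0,0.5,0,0,0,0],[0,0,0.5,0,0,0,0],[0,0,0,0,0,0,0],[0,0,0,0,0,0,0]],
])

```text
t: 7.85
tool_pos: [0.4932, -0.0632, 0.0259]
tcp_rot: [0.001, 0.128, 0.992, -0.0]
contact_force: [-1.2, -1.5, 8.5]
width: 0.0
```

Request:
apply_moves([
  [[0,0,0.5,0,0,0,0],[0,0,0.5,0,0,0,0],[0,0,0.5,0,0,0,0],[0,0,0,0,0,0,0],[0,0,0,0,0,0,0]],
])

```text
t: 8.35
tool_pos: [0.4936, -0.0617, 0.0259]
tcp_rot: [0.001, 0.128, 0.992, -0.0]
contact_force: [-2.3, -2.0, 9.3]
width: -0.0002
```

```bash
python3 look.py 6;python3 -c "
import cv2;im=cv2.imread('pics/w6.png');cv2.imwrite('pics/w6c.png',cv2.resize(im[120:220,400:560],None,fx=5,fy=5,interpolation=cv2.INTER_CUBIC))"
```

```text
8.35 [ 0.4936 -0.0617  0.0259] [[-0.967, 0.254, 0.001], [0.254, 0.967, -0.001], [-0.001, -0.0, -1.0]] [-2.29 -1.98  9.27] -0.00017937565210265148
green (260.4408226620101, 257.04553097917477) [ 0.482  -0.0667  0.031 ] ((488.204833984375, -65.25665283203125), (48.29561233520508, 37.01951599121094), 75.40577697753906)
to go (tool mm) [ 4.4  0.2 -5.1]
```

View pics/w6c.png

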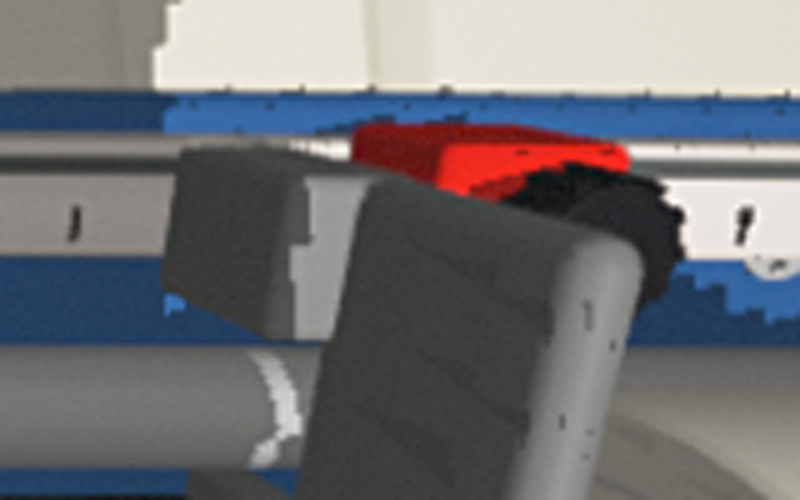

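The stop's near face runs from x≈355 to 440 in the crop and the lug's front is now hidden behind the plate. The gap is a few mm at most and there's still no contact, so I continue in small steps.

Request:
apply_moves([
  [[0,0,0.5,0,0,0,0],[0,0,0.5,0,0,0,0],[0,0,0.5,0,0,0,0],[0,0,0,0,0,0,0],[0,0,0,0,0,0,0]],
])

```text
t: 8.9
tool_pos: [0.494, -0.0603, 0.0259]
tcp_rot: [0.001, 0.128, 0.992, -0.0]
contact_force: [-1.7, -0.8, 8.9]
width: -0.0
```

Request:
apply_moves([
  [[0,0,0.5,0,0,0,0],[0,0,0.5,0,0,0,0],[0,0,0.5,0,0,0,0],[0,0,0,0,0,0,0],[0,0,0,0,0,0,0]],
])

```text
t: 9.4
tool_pos: [0.4944, -0.0588, 0.026]
tcp_rot: [0.001, 0.128, 0.992, -0.0]
contact_force: [-1.5, -1.2, 9.1]
width: -0.0
```

```bash
python3 look.py 7
```

```text
9.4 [ 0.4944 -0.0588  0.026 ] [[-0.967, 0.254, 0.001], [0.254, 0.967, -0.001], [-0.001, -0.0, -1.0]] [-1.52 -1.19  9.1 ] -1.5060137188265425e-05
green (260.4562219924164, 257.06993278179937) [ 0.4828 -0.0638  0.031 ] ((488.9737854003906, -62.31317901611328), (48.218807220458984, 37.01909637451172), 75.40530395507812)
to go (tool mm) [ 4.4  0.2 -5. ]
```

Request:
apply_moves([
  [[0,0,0.5,0,0,0,0],[0,0,0.5,0,0,0,0],[0,0,0.5,0,0,0,0],[0,0,0,0,0,0,0],[0,0,0,0,0,0,0]],
])

```text
t: 9.95
tool_pos: [0.4948, -0.0574, 0.0259]
tcp_rot: [0.001, 0.128, 0.992, -0.0]
contact_force: [-1.8, -1.9, 9.1]
width: -0.0001
```

Request:
apply_moves([
  [[0,0,0.5,0,0,0,0],[0,0,0.5,0,0,0,0],[0,0,0.5,0,0,0,0],[0,0,0,0,0,0,0],[0,0,0,0,0,0,0]],
])

```text
t: 10.45
tool_pos: [0.4951, -0.056, 0.0259]
tcp_rot: [0.001, 0.128, 0.992, -0.0]
contact_force: [-2.3, -1.7, 9.2]
width: 0.0002
```

```bash
python3 look.py 8; python3 -c "
import cv2,numpy as np
from h import *
for i in (6,7,8):
    im=cv2.imread(f'pics/w{i}.png');r=big(mask(im,(0,150,40),(8,255,255))|mask(im,(172,150,40),(180,255,255)),(400,120,560,180));print(cv2.boundingRect(r))"
```

```text
10.45 [ 0.4951 -0.056   0.0259] [[-0.967, 0.254, 0.001], [0.254, 0.967, -0.001], [-0.001, -0.001, -1.0]] [-2.35 -1.75  9.18] 0.00023914406107723173
green (260.41021658469236, 257.0668306152386) [ 0.4835 -0.061   0.031 ] ((489.7248840332031, -59.49285888671875), (48.18054962158203, 37.020904541015625), 75.41011810302734)
to go (tool mm) [ 4.3  0.3 -5.1]
(471, 145, 55, 15)
(465, 145, 55, 14)
(459, 145, 54, 13)
```

Request:
apply_moves([
  [[0,0,0.5,0,0,0,0],[0,0,0.5,0,0,0,0],[0,0,0.5,0,0,0,0],[0,0,0,0,0,0,0],[0,0,0,0,0,0,0]],
])

```text
t: 11.0
tool_pos: [0.4955, -0.0549, 0.0259]
tcp_rot: [0.001, 0.128, 0.992, -0.001]
contact_force: [-1.8, -5.8, 8.6]
width: 0.0002
```

Request:
apply_moves([
  [[0,0,0.5,0,0,0,0],[0,0,0.5,0,0,0,0],[0,0,0.5,0,0,0,0],[0,0,0,0,0,0,0],[0,0,0,0,0,0,0]],
])

```text
t: 11.5
tool_pos: [0.4959, -0.0535, 0.026]
tcp_rot: [0.001, 0.128, 0.992, -0.001]
contact_force: [-2.0, -4.5, 9.0]
width: 0.0002
```

```bash
python3 look.py 9;python3 -c "
import cv2;im=cv2.imread('pics/w9.png');cv2.imwrite('pics/w9c.png',cv2.resize(im[120:220,400:560],None,fx=5,fy=5,interpolation=cv2.INTER_CUBIC))"
```

```text
11.5 [ 0.4959 -0.0535  0.026 ] [[-0.967, 0.254, 0.001], [0.254, 0.967, -0.002], [-0.002, -0.001, -1.0]] [-2.01 -4.46  8.96] 0.0002492467101836442
green (252.46647006026413, 257.23558575885795) [ 0.4834 -0.0623  0.031 ] ((489.9020080566406, -59.560569763183594), (47.951881408691406, 37.04852294921875), 75.27568054199219)
to go (tool mm) [ 4.3 -2.4 -5. ]
```

View pics/w9c.png

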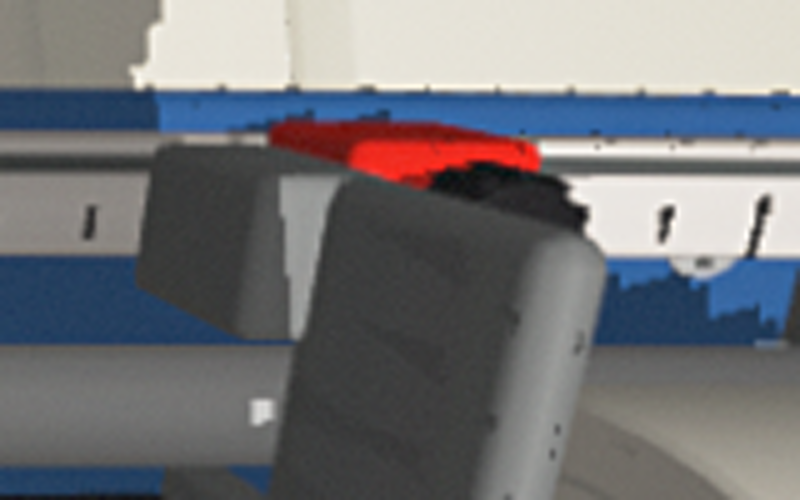

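The lug is on the stop: the push force jumped from about 2 to 5 N, the fingertips slid about 4 mm over the pad, and the pad stayed still in world coordinates. Now I lift straight up.

Request:
apply_moves([
  [[0,0,0,-1,0,0,0],[0,0,0,-1.5,0,0,0],[0,0,0,-1.5,0,0,0],[0,0,0,-2,0,0,0],[0,0,0,-3,0,0,0]],
])

```text
t: 12.05
tool_pos: [0.4953, -0.0527, 0.0344]
tcp_rot: [-0.0, 0.128, 0.992, 0.0]
contact_force: [-0.1, 0.2, -0.7]
width: 0.0001
```

Request:
apply_moves([
  [[0,0,0,-15,0,0,0],[0,0,0,-35,0,0,0],[0,0,0,-40,0,0,0],[0,0,0,-40,0,0,0],[0,0,0,-40,0,0,0]],
])

```text
t: 12.55
tool_pos: [0.495, -0.0526, 0.2061]
tcp_rot: [-0.0, 0.128, 0.992, 0.0]
contact_force: [0.4, 0.3, 0.0]
width: -0.0002
```

Request:
apply_moves([
  [[0,0,-20,0,0,0,0],[0,0,-30,0,0,0,0],[0,0,-20,0,0,0,0],[0,0,0,0,0,0,0],[0,0,0,0,0,0,0]],
])

```text
t: 13.05
tool_pos: [0.4775, -0.1204, 0.2043]
tcp_rot: [-0.0, 0.128, 0.992, 0.0]
contact_force: [0.0, 1.0, 1.4]
width: -0.0003
```

```bash
python3 look.py 10
```

```text
13.05 [ 0.4775 -0.1204  0.2043] [[-0.967, 0.255, -0.0], [0.255, 0.967, 0.0], [0.0, 0.0, -1.0]] [0.01 1.01 1.38] -0.0002790942885460938
green (336.31938473297026, 184.40842648323303) [ 0.4916 -0.0602  0.031 ] ((491.9812316894531, -60.635894775390625), (51.215877532958984, 39.617279052734375), 75.19950866699219)
to go (tool mm) [  1.2  66.4 173.3]
```

View pics/w10.png

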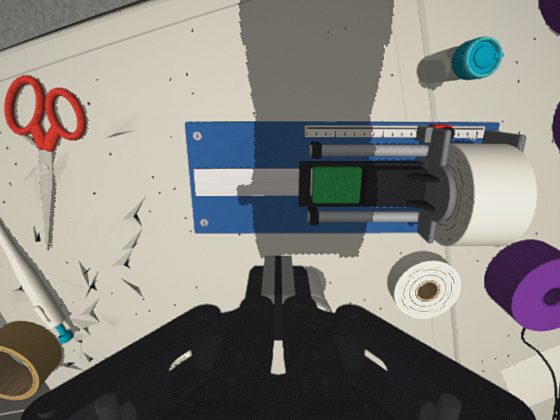

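The wrist view shows the lug against the stop at about (437,130), the roll standing on its bars, the pad up and the neighbours where they were. The arm is clear, so I'm handing in.

```bash
python3 -c "
from rig import order;print(order.sign_off())"
```

```text
the job is handed in; nothing more can be done
None
```

The side guide is at the red stop with the pad released, and I handed the job in at about 13 s of the 34 s allowed.

- **Press and push:** With the fingers shut I pressed the green pad about 5 mm down, against roughly 9 N. I kept it pressed and pushed the guide about 74 mm along its rail.
- **Reaching the stop:** The push force rose from about 2 N to 5–6 N. The fingertips then slid about 4 mm over the pad while the pad itself stayed still.
- **Release:** I lifted straight up so the pad came up and the brake could hold the guide, then backed the arm clear.

**Last checks:**
- **In the last picture:** The lug looked up against the stop and the roll was standing on its bars. The things around it that were in view had not moved.
- **Forces:** Contact force was back to noise level.
- **Lug contact:** The upright plate partly hid the lug's front face. That it touches the stop rests on the force rise and the slip, not on seeing the faces meet.
- **Pad position:** Measured before and after the lift, it agreed to about 2–3 mm. That is close to the camera calibration error, and I saw no sign that the guide moved back.

I viewed 10 pictures, including crops.

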